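Close the leaning pressure pot evenly, knobs in cross order

ROBOT

A 7-joint arm with a two-finger parallel gripper is mounted at the origin on the work surface. World frame = base frame: x ahead of the robot, y to its left, z up, the work surface at z = 0. Lengths are in m, angles in rad, forces in N, time in s.
With the tool pointing down it reaches from about 0.425 to 0.875 m from the base axis. Payload 8.4 kg.
Tool frame: the origin (TCP) lies midway between the tips of the shut fingers; the grasp point (between the pads) lies 19 mm behind it; z points along the fingers, y is the line along which they close (so a half turn about z gives the same grasp; the last joint's range is limited). The gripper opens to 85 mm and grips with 20 to 120 N. Pads are 22 mm wide; open, the fingers measure 114 mm over their backs; the gripper's body (76 mm by 85 mm) begins 54 mm behind the grasp point. The pads swing forward as they close: fully open they stand 13 mm farther back than shut.
Start: joints at [-1.441, 0.333, 0.04, 1.465, -0.013, 1.343, -0.059], TCP at [0.147, 0.633, 0.231] pointing down, gripper open.
Joint ranges: [-2.58, 2.58], [-0.38, 2.09], [-1.3, 1.39], [0.25, 2.4], [-1.5, 4.64], [0.08, 2.09], [-2.65, 2.65]. Speed limits (rad/s): [2.22, 2.22, 2.79, 2.79, 3.14, 3.14, 3.14].

INTERFACE

Orientations are given as a unit quaternion [w, x, y, z].
In Python, from rig import * gives the robot as it stands.
- The arm moves only by the shell command python3 -m crank 'ROWS' [OPENING]. ROWS is JSON, one flat list of numbers, 6 for each row, row after row: the shift along the world's x, y, z in m, then the turn, a rotation vector about the world's x, y, z in rad. In form: [x, y, z, wx, wy, wz, x, y, z, wx, wy, wz, ...]. A call has exactly 10 rows; each row shifts and turns the commanded pose from where the row before left it; what a row does not reach is not made up. A row lasts 1/12 s, in which the tool goes at most 41.7 mm and 7.16 degrees, less where a joint would pass 70% of its speed; a pose out of reach is approached as far as the arm can. A call with a gripper value outside its range is refused whole. OPENING is the finger opening in m, from 0 to 0.0854, set as the call begins (- or left out, the last holds). The fingers move at their own pace and stop on an object; the grip force is fixed at half the most. Time passes only in rows, so rows that do not move let the fingers close, or fill a call up. It gives the time, the measured TCP pose, the force, the opening and the grip force at its end, in the units of the state.
- state(): the state, without advancing time (a new reading comes with each control period).
- read_camera(name): name is "scene" or "top" or "wrist"; returns a dict with "image" (384x512x3 uint8, red, green, blue), "mtx" (3x3 intrinsics, pixels), "origin" and "rotation" of the camera in the world; the wrist camera has in their place "T_tool_cam" (4x4, takes a point from camera to tool coordinates, whose origin is the TCP and whose axes are the flange's). Camera axes: x right, y down, z forward; pixel columns grow to the right and rows downward; lengths in m; the calibration is good to about 2 mm. A picture is of the moment at which its call begins: read the wrist's pose just before it. There is no depth.
- job_done(): hands the job in; it is judged then, once.
The state is a dict: "t": time; "q": joint angles; "joint_velocities": joint speeds; "joint_efforts": joint torques, N m; "position": TCP position; "ee_rot": TCP orientation; "contact_force": force on the tool from outside, world axes, zero at the start; "torque": the same for the moment, N m; "grip_width": finger opening in m; "gripper_force": force on a finger pad.
Only numpy, scipy, OpenCV 4.12 (cv2) and the standard library are available. Lean on these libraries where they do the work, as an engineer would, in place of code of your own. Each camera call takes 0.05 s, during which the arm holds its last target. There are 200 camera calls.

TASK

Close the leaning stainless pot by turning its four black bar knobs clockwise until each is fully home against its stop, so that the lid seats evenly. Go in two rounds, always crossing to the diagonally opposite knob before doing the other pair: in the first round take every knob to about half of its travel, and only when all four are there, in the second round, take them fully home. Do not shift the pot or disturb anything standing about, and let go at the end.

Things in the scene. Friction and masses are not known exactly. Their poses are not given: they have to be found in the camera images.
- cradle: Fixed dark steel tilting cradle: base plate 200 (x) by 300 (y) by 12 mm, origin under its centre on the table. Two uprights at its y = +-137 mm, 182 mm high (trunnion caps reach y = +-155 mm), carry the pot on a pivot along its y axis, 160 mm above the table. Cannot be moved.
- pot: Round stainless pot, 190 mm across, 142 mm deep, with a rim flange 224 mm across. Origin on the pivot; z is its axis, out of its mouth, leaning 22 to 35 degrees from upright towards the cradle's -x side (the robot); x points to the pot's far, high side, y to its left. Clamped in the cradle: the pivot slips only above about 14 N m.
- pot_rim (a point): Centre of the gasket face on the pot's rim, on the pot's axis 65 mm from the pivot; axes as the pot's.
- lid_top (a point): Centre of the flat top of the stainless lid, a disc 224 mm across, 12 mm thick; z is normal to it. Each knob draws its own stud point down 3.4 mm per rad, so the lid tips 0.02 rad per rad of difference between two knobs diagonally across, and lies on the gasket, square to the pot, when all are home.
- lid_gauge (a point): Centre of the face of the dial gauge in the middle of the lid, 52 mm across, 38 mm above the lid's top. Leave alone.
- lid_valve (a point): Top of the brass relief valve on the lid, 18 mm across, 42 mm above the lid's top, 92 mm from the lid centre on the +x side, between knobs a and d. Leave alone.
- knob_a (a joint): Turn of the far left knob, rad: 0 loose, grows clockwise seen from above the lid (tightening), 1.57 home at a hard stop. Starts at 0 to 0.3; stays where left; turns with about 0.15 N m, in place (shifts under 4 mm). Its bar points at the lid centre at 0, lies at 45 degrees half way, and square to the line to the lid centre when home. Round the lid come a, b, c, d: c is diagonally across.
- knob_a_grip (a point): Grip point of the far left knob, on its axis, 85 mm from the lid centre at 45 degrees (+x +y of the pot), 34 mm above the lid when loose, 37 to 41 when home. Black upright bar 62 long (point x), 15 wide (point y), 38 mm high on a round sleeve 38 mm across; point 12 mm below the bar's top, 26 above the sleeve. Its z: knob axis, away from the lid; it turns with the knob. Neighbours are 120 mm apart.
- knob_b (a joint): Turn of the near left knob, rad: 0 loose, grows clockwise seen from above the lid (tightening), 1.57 home at a hard stop. Starts at 0 to 0.3; stays where left; turns with about 0.15 N m, in place (shifts under 4 mm). Its bar points at the lid centre at 0, lies at 45 degrees half way, and square to the line to the lid centre when home. Round the lid come a, b, c, d: d is diagonally across.
- knob_b_grip (a point): Grip point of the near left knob, on its axis, 85 mm from the lid centre at 45 degrees (-x +y of the pot), 34 mm above the lid when loose, 37 to 41 when home. Black upright bar 62 long (point x), 15 wide (point y), 38 mm high on a round sleeve 38 mm across; point 12 mm below the bar's top, 26 above the sleeve. Its z: knob axis, away from the lid; it turns with the knob. Neighbours are 120 mm apart.
- knob_c (a joint): Turn of the near right knob, rad: 0 loose, grows clockwise seen from above the lid (tightening), 1.57 home at a hard stop. Starts at 0 to 0.3; stays where left; turns with about 0.15 N m, in place (shifts under 4 mm). Its bar points at the lid centre at 0, lies at 45 degrees half way, and square to the line to the lid centre when home. Round the lid come a, b, c, d: a is diagonally across.
- knob_c_grip (a point): Grip point of the near right knob, on its axis, 85 mm from the lid centre at 45 degrees (-x -y of the pot), 34 mm above the lid when loose, 37 to 41 when home. Black upright bar 62 long (point x), 15 wide (point y), 38 mm high on a round sleeve 38 mm across; point 12 mm below the bar's top, 26 above the sleeve. Its z: knob axis, away from the lid; it turns with the knob. Neighbours are 120 mm apart.
- knob_d (a joint): Turn of the far right knob, rad: 0 loose, grows clockwise seen from above the lid (tightening), 1.57 home at a hard stop. Starts at 0 to 0.3; stays where left; turns with about 0.15 N m, in place (shifts under 4 mm). Its bar points at the lid centre at 0, lies at 45 degrees half way, and square to the line to the lid centre when home. Round the lid come a, b, c, d: b is diagonally across.
- knob_d_grip (a point): Grip point of the far right knob, on its axis, 85 mm from the lid centre at 45 degrees (+x -y of the pot), 34 mm above the lid when loose, 37 to 41 when home. Black upright bar 62 long (point x), 15 wide (point y), 38 mm high on a round sleeve 38 mm across; point 12 mm below the bar's top, 26 above the sleeve. Its z: knob axis, away from the lid; it turns with the knob. Neighbours are 120 mm apart.
- bottle: White plastic bottle, 68 mm across, 215 mm tall; loose bystander, origin at the centre of its underside. Leave alone.
- jar: Amber glass jar with black cap, 72 mm across, 90 mm tall; loose bystander, origin at the centre of its underside. Leave alone.
- cup: Open steel cup, 80 mm across, 95 mm tall; loose bystander, origin at the centre of its underside. Leave alone.
- can: Aluminium can with a paper label, 66 mm across, 120 mm tall; loose bystander, origin at the centre of its underside. Leave alone.
- shell_1: Black plastic housing shell, 66 by 42 by 32 mm, lying on the table near the robot side of the cradle; loose bystander, origin at the centre of its underside. Leave alone.
- shell_2: Black plastic housing shell, 66 by 42 by 32 mm, lying on the table; loose bystander, origin at the centre of its underside. Leave alone.
- driver: Screwdriver, 190 mm long, lying on the table; its x axis runs along it; loose bystander, origin at the centre of its underside. Leave alone.

How it is judged:
By the outcome, as a careful person would: the job done as asked, in the order asked, and still so for the second after the job is handed in, with the robot touching nothing.
It also fails if it takes over 72 s, if anything falls off the work surface, if the arm or the gripper's body presses on something with over 40 N, if the wrist force passes 120 N, or if a joint passes its speed limit or range.

## Working session

There is one attempt and no reset: what is moved stays moved. The work goes in short steps, Python scripts to look and compute and a shell command to move; the robot and the scene stay as the last step left them, time stands still between calls to the robot, and variables do not carry over. Pictures are saved under pics/ and viewed, at most 10 in all, crops included, and the job is handed in when it is done.

```bash
mkdir -p pics; ls; python3 - <<'E'
from rig import *
import cv2,json,numpy as np
s=state();print(s)
for n in("scene","top"):
    c=read_camera(n);cv2.imwrite(f"pics/{n}0.png",cv2.resize(c["image"][:,:,::-1],(800,600),interpolation=cv2.INTER_CUBIC))
    cv2.imwrite(f"pics/{n}_raw.png",c["image"][:,:,::-1])
    json.dump({k:np.array(c[k]).tolist() for k in("mtx","origin","rotation")},open(n+".json","w"))
    print(n,c["mtx"],c["origin"],c["rotation"])
E
```

```text
pics
{'t': 0.0, 'q': array([-1.44121541,  0.33389104,  0.03986586,  1.4663063 , -0.01340217,
        1.34327526, -0.05848255]), 'joint_velocities': array([-0.0021475 , -0.00083986,  0.00113908, -0.00049752, -0.00117211,
        0.00067779,  0.00036524]), 'joint_efforts': array([ 1.25227816e-04, -6.58546042e+01,  1.36558067e+00, -4.05563092e+01,
        1.66553672e-02,  1.25145831e-02, -1.27798350e-05]), 'position': array([0.14733166, 0.63260606, 0.23041684]), 'ee_rot': array([-4.01231036e-05,  1.14137746e-01,  9.93464606e-01, -8.06028657e-04]), 'contact_force': array([-0.118234  , -0.16751969, -0.44253663]), 'torque': array([ 0.00545934, -0.02565261,  0.00121282]), 'gripper_force': 0.0, 'grip_width': 0.0853388479266416}
scene [[352.86179762   0.         256.66011964]
 [  0.         352.86179762 188.00336379]
 [  0.           0.           1.        ]] [ 1.06554615 -0.28547359  0.69324127] [-0.35619162  0.8117741   0.42629971 -0.1800525 ]
top [[469.42930723   0.         265.46000069]
 [  0.         469.42930723 202.50289402]
 [  0.           0.           1.        ]] [0.46287093 0.02826205 1.14997877] [-0.04556997  0.70929823 -0.70170007  0.04935999]
```

View pics/scene0.png

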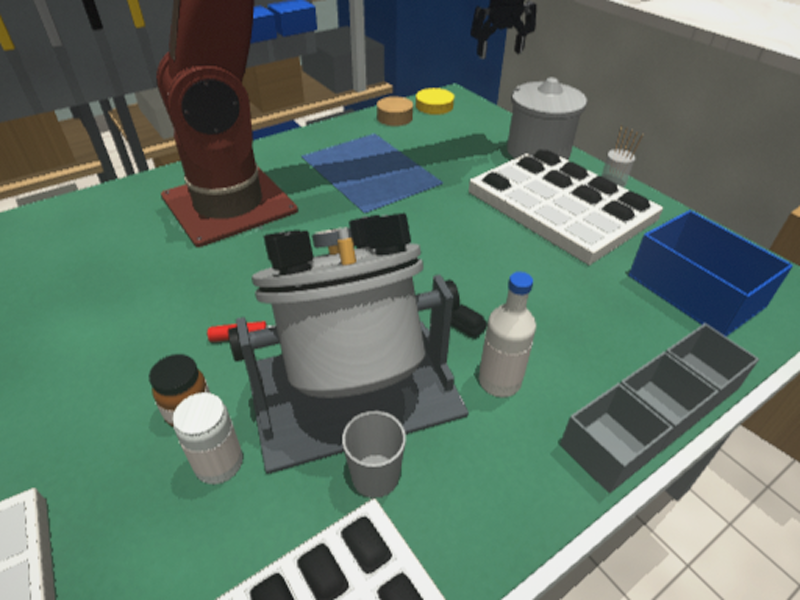

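View pics/top0.png

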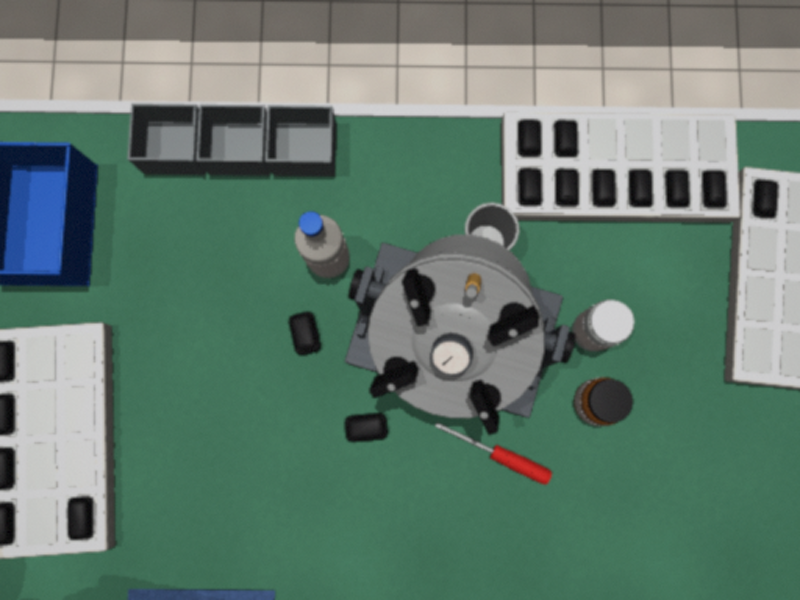

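```bash
python3 - <<'E'
import cv2
i=cv2.imread("pics/top_raw.png")[140:290,205:405];cv2.imwrite("pics/tc.png",cv2.resize(i,None,fx=4,fy=4,interpolation=cv2.INTER_CUBIC))
i=cv2.imread("pics/scene_raw.png")[130:310,140:310];cv2.imwrite("pics/sc.png",cv2.resize(i,None,fx=3.3,fy=3.3,interpolation=cv2.INTER_CUBIC))
E
```

```text
(no output)
```

View pics/tc.png

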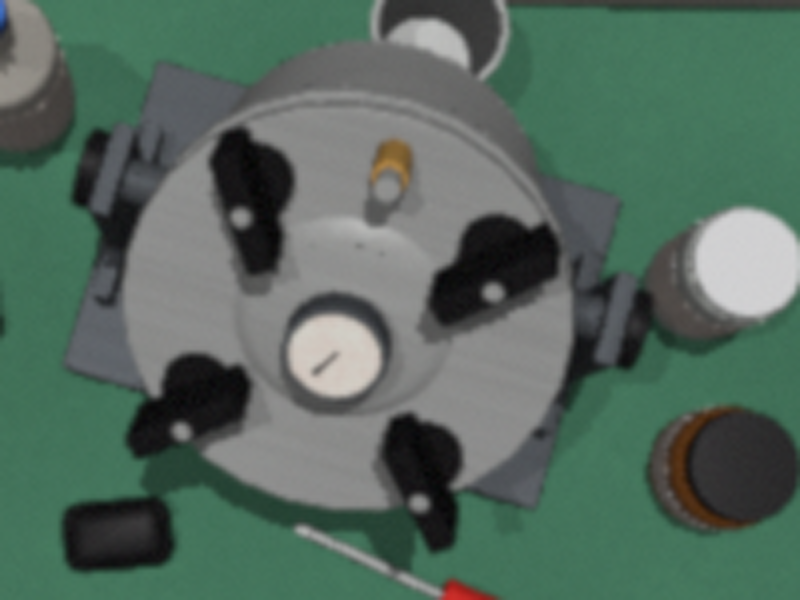

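View pics/sc.png

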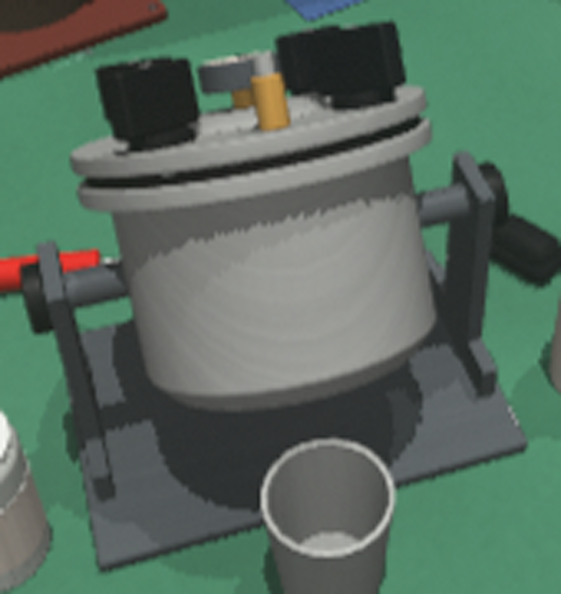

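```bash
cat > h.py <<'E'
import numpy as np, json, cv2
from scipy.spatial.transform import Rotation as R
def cam(n):
    c=json.load(open(n+".json")); q=c["rotation"]
    Rm=R.from_quat(q,scalar_first=True).as_matrix() if np.size(q)==4 else np.array(q)
    return np.array(c["mtx"]),np.array(c["origin"]),Rm
def proj(c,P):
    p=(np.atleast_2d(P)-c[1])@c[2]; p=p@c[0].T; return p[:,:2]/p[:,2:]
def potR(yaw,lean): return R.from_euler("ZY",[yaw,-lean])   # cradle yaw, lean toward -x
AZ=dict(a=45,b=135,c=225,d=315)
def pot2w(p,P): return p[:2].tolist()@np.eye(2,3)+[0,0,.16]+potR(p[2],p[3]).apply(P)
def cr2w(p,P): return p[:2].tolist()@np.eye(2,3)+R.from_euler("Z",p[2]).apply(P)
def knob(k,h=.116,r=.085):
    a=np.radians(AZ[k]); return np.array([r*np.cos(a),r*np.sin(a),h])
def bardir(k,th):
    a=np.radians(AZ[k])-th+np.pi; return np.array([np.cos(a),np.sin(a),0]) # toward centre at 0
E
cat > fit.py <<'E'
from h import *
from scipy.optimize import least_squares
T=cam("top");S=cam("scene")
t=lambda u,v:np.array([205+u/4-.4,140+v/4-.4]); s=lambda u,v:np.array([140+u/3.3-.4,130+v/3.3-.4])
ck=[(T,t(160,62),(.1,.15,.012)),(T,t(620,198),(.1,-.15,.012)),(T,t(65,365),(-.1,.15,.012)),(T,t(535,505),(-.1,-.15,.012)),
 (S,s(525,440),(.1,.15,.012)),(S,s(103,560),(.1,-.15,.012))]
pk=[(T,t(335,356),(0,0,.119)),(T,t(388,188),(.092,0,.123)),(S,s(263,58),(.092,0,.123))]
dots=dict(a=(242,217),b=(181,431),c=(419,503),d=(493,292))
ends=dict(a=((262,268),(222,166)),b=((135,450),(227,412)),c=((440,545),(398,461)),d=((440,315),(548,268)))
def res(p):
    r=[proj(c,cr2w(p,np.array(P)))[0]-u for c,u,P in ck]+[proj(c,pot2w(p,np.array(P)))[0]-u for c,u,P in pk]
    r+=[proj(T,pot2w(p,knob(k,.128)))[0]-t(*dots[k]) for k in dots]
    return np.array(r)
o=least_squares(lambda p:res(p).ravel(),[.5,0,-.3,.5],loss="soft_l1");p=o.x
print("x y yaw lean",p.round(4),np.degrees(p[2:]).round(2));print(res(p).round(1))
for k in ends:
    c=knob(k,.128)
    def f(th):
        e=proj(T,pot2w(p,np.array([c+.031*bardir(k,th),c-.031*bardir(k,th)])));d=e[0]-e[1];m=np.array(ends[k][1])-ends[k][0]
        return (d[0]*m[1]-d[1]*m[0])/np.linalg.norm(d)/np.linalg.norm(m)
    print(k,"theta",least_squares(lambda x:f(x[0]),[.15]).x.round(3),"grip world",pot2w(p,knob(k)).round(4))
np.save("p.npy",p)
E
python3 fit.py
```

```text
x y yaw lean [ 0.5981 -0.0385 -0.2828  0.592 ] [-16.2   33.92]
[[-0.7 -0.5]
 [ 0.9  0.1]
 [-1.3  0.9]
 [ 0.3  2. ]
 [ 2.   0.3]
 [-0.9  1.2]
 [ 0.  -0.3]
 [-0.   0.1]
 [ 0.5 -0.8]
 [-0.1 -0.2]
 [ 0.2  0.1]
 [ 0.   0.1]
 [ 0.3 -0. ]]
a theta [0.181] grip world [0.6006 0.0234 0.2898]
b theta [0.028] grip world [0.5048 0.0512 0.2227]
c theta [0.086] grip world [ 0.4712 -0.0642  0.2227]
d theta [0.01] grip world [ 0.567  -0.0921  0.2898]
```

```bash
cat > go.py <<'E'
# usage: go.py knob theta lift closing_base_deg -> deltas from the measured pose
from h import *; from rig import *; import sys
np.set_printoptions(suppress=True,linewidth=150)
def target(k,th,lift,base):
    p=np.load("p.npy"); Rp=potR(p[2],p[3]); a=np.radians(base)-th
    y=np.array([np.cos(a),np.sin(a),0]); z=np.array([0,0,-1.]); M=np.column_stack([np.cross(y,z),y,z])
    return pot2w(p,knob(k)+[0,0,lift-.019]), Rp*R.from_matrix(M)
def cur(): s=state(); return s,np.array(s["position"]),R.from_quat(s["ee_rot"],scalar_first=True)
if __name__=="__main__":
    P,Q=target(sys.argv[1],*map(float,sys.argv[2:5])); s,p0,q0=cur()
    print("t",round(s["t"],2),"q",np.round(s["q"],2),"F",np.round(s["contact_force"],1),"M",np.round(s["torque"],2),"w",round(s["grip_width"],4),round(s["gripper_force"],1))
    print("target",P.round(4),"dP",(P-p0).round(4),"dRot",(Q*q0.inv()).as_rotvec().round(4))
    print("axis unit (lift dir)",potR(*np.load("p.npy")[2:]).apply([0,0,1]).round(4))
E
python3 go.py a 0.18 0.065 135;python3 go.py a 0.18 0.065 -45
```

```text
t 0.1 q [-1.44  0.33  0.04  1.47 -0.01  1.34 -0.06] F [ 1.4  0.3 -0.6] M [-0.05  0.04  0.01] w 0.0852 0.0
target [0.5759 0.0305 0.328 ] dP [ 0.4286 -0.6021  0.0975] dRot [-0.3162 -0.5081  0.5355]
axis unit (lift dir) [-0.5358  0.1557  0.8298]
t 0.1 q [-1.44  0.33  0.04  1.47 -0.01  1.34 -0.06] F [ 1.4  0.3 -0.6] M [-0.05  0.04  0.01] w 0.0852 0.0
target [0.5759 0.0305 0.328 ] dP [ 0.4286 -0.6021  0.0975] dRot [ 0.6702 -0.4206 -2.4926]
axis unit (lift dir) [-0.5358  0.1557  0.8298]
```

```bash
python3 -m crank '[0,0,0.04,0,0,0, 0,0,0.04,0,0,0, 0,0,0.04,0,0,0, 0.0214,-0.0301,0,-0.0158,-0.0254,0.0268, 0.0214,-0.0301,0,-0.0158,-0.0254,0.0268, 0.0214,-0.0301,0,-0.0158,-0.0254,0.0268, 0.0214,-0.0301,0,-0.0158,-0.0254,0.0268, 0.0214,-0.0301,0,-0.0158,-0.0254,0.0268, 0.0214,-0.0301,0,-0.0158,-0.0254,0.0268, 0.0214,-0.0301,0,-0.0158,-0.0254,0.0268]' 0.045
python3 -m crank '[0.0214,-0.0301,0,-0.0158,-0.0254,0.0268, 0.0214,-0.0301,0,-0.0158,-0.0254,0.0268, 0.0214,-0.0301,0,-0.0158,-0.0254,0.0268, 0.0214,-0.0301,0,-0.0158,-0.0254,0.0268, 0.0214,-0.0301,0,-0.0158,-0.0254,0.0268, 0.0214,-0.0301,0,-0.0158,-0.0254,0.0268, 0.0214,-0.0301,0,-0.0158,-0.0254,0.0268, 0.0214,-0.0301,0,-0.0158,-0.0254,0.0268, 0.0214,-0.0301,0,-0.0158,-0.0254,0.0268, 0.0214,-0.0301,0,-0.0158,-0.0254,0.0268]'
python3 go.py a 0.18 0.065 135
```

```text
t: 0.93
position: [0.298, 0.4206, 0.351]
ee_rot: [0.095, 0.019, 0.994, -0.045]
contact_force: [0.7, 0.0, -0.5]
grip_width: 0.0451
gripper_force: 0.0
t: 1.77
position: [0.5118, 0.1196, 0.351]
ee_rot: [0.226, -0.115, 0.961, -0.107]
contact_force: [0.5, 1.6, 0.4]
grip_width: 0.045
gripper_force: 0.0
t 1.77 q [-1.09 -0.3   0.4   1.93  0.57  1.25  1.  ] F [0.5 1.6 0.4] M [0.19 0.47 0.02] w 0.045 0.0
target [0.5759 0.0305 0.328 ] dP [ 0.0641 -0.0891 -0.0231] dRot [-0.0475 -0.0761  0.0778]
axis unit (lift dir) [-0.5358  0.1557  0.8298]
```

```bash
python3 -m crank '[0.016,-0.0223,0,-0.0119,-0.019,0.0195, 0.016,-0.0223,0,-0.0119,-0.019,0.0195, 0.016,-0.0223,-0.012,-0.0119,-0.019,0.0195, 0.016,-0.0222,-0.011,-0.0119,-0.019,0.0195, 0,0,0,0,0,0, 0,0,0,0,0,0, 0,0,0,0,0,0, 0,0,0,0,0,0, 0,0,0,0,0,0, 0,0,0,0,0,0]'
python3 go.py a 0.18 0.065 135
python3 - <<'E'
from h import *;from rig import *
import json
s=state();c=read_camera("wrist");i=c["image"][:,:,::-1].copy()
cv2.imwrite("pics/w_raw.png",i)
M=np.array(c["T_tool_cam"]);q0=R.from_quat(s["ee_rot"],scalar_first=True)
C=(np.array(c["mtx"]),np.array(s["position"])+q0.apply(M[:3,3]),q0.as_matrix()@M[:3,:3])
p=np.load("p.npy")
for k,t in zip("abcd",(.181,.028,.086,.01)):
    for th,col in((t,(0,255,0)),):
        g=knob(k,.128);d=bardir(k,th);e=proj(C,pot2w(p,np.array([g+.031*d,g-.031*d])))
        cv2.line(i,*[tuple(int(v) for v in x) for x in e],col,1)
cv2.imwrite("pics/w1.png",cv2.resize(i,(800,600),interpolation=cv2.INTER_CUBIC))
E
```

```text
t: 2.6
position: [0.5752, 0.0332, 0.3287]
ee_rot: [0.263, -0.153, 0.944, -0.125]
contact_force: [-0.3, -0.7, 0.6]
grip_width: 0.0452
gripper_force: 0.0
t 2.6 q [-1.03 -0.32  0.55  2.    0.65  1.04  1.2 ] F [-0.3 -0.7  0.6] M [ 0.15  0.58 -0.04] w 0.0452 0.0
target [0.5759 0.0305 0.328 ] dP [ 0.0007 -0.0027 -0.0007] dRot [-0.0011 -0.0006  0.    ]
axis unit (lift dir) [-0.5358  0.1557  0.8298]
```

View pics/w1.png

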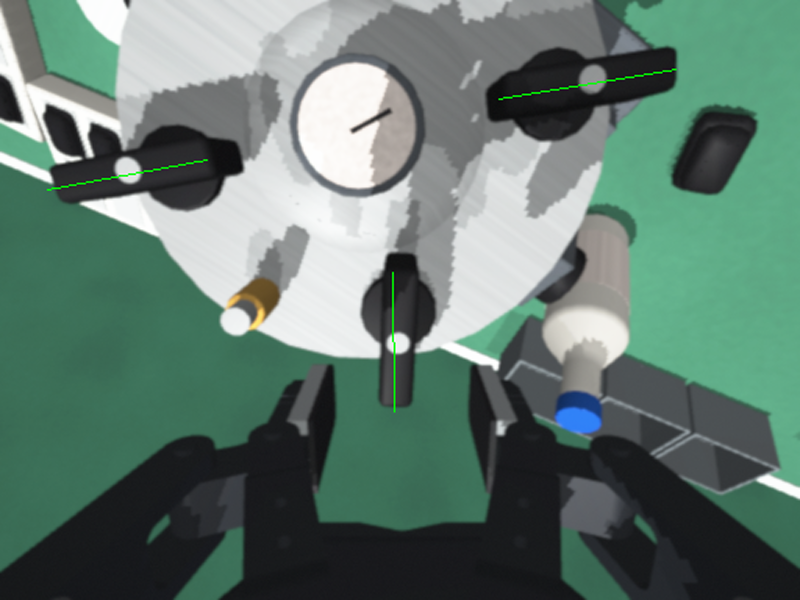

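```bash
python3 -m crank '[0.0071,-0.0026,-0.0109,0,0,0, 0.0071,-0.0026,-0.0109,0,0,0, 0.0071,-0.0026,-0.0109,0,0,0, 0.0071,-0.0026,-0.0109,0,0,0, 0.0071,-0.0026,-0.0109,0,0,0, 0,0,0,0,0,0, 0,0,0,0,0,0, 0,0,0,0,0,0, 0,0,0,0,0,0, 0,0,0,0,0,0]'
python3 go.py a 0.18 0 135
```

```text
t: 3.48
position: [0.6108, 0.0197, 0.2746]
ee_rot: [0.263, -0.153, 0.944, -0.125]
contact_force: [0.5, -0.3, -0.4]
grip_width: 0.0453
gripper_force: 0.0
t 3.48 q [-1.03 -0.21  0.67  2.03  0.62  0.86  1.23] F [ 0.5 -0.3 -0.4] M [ 0.15  0.5  -0.03] w 0.0453 0.0
target [0.6108 0.0204 0.274 ] dP [-0.0001  0.0007 -0.0006] dRot [-0.0017 -0.      0.0007]
axis unit (lift dir) [-0.5358  0.1557  0.8298]
```

```bash
python3 -m crank '[0,0,0,0,0,0, 0,0,0,0,0,0, 0,0,0,0,0,0, 0,0,0,0,0,0, 0,0,0,0,0,0, 0,0,0,0.0648,-0.0188,-0.1004, 0,0,0,0.0648,-0.0188,-0.1004, 0,0,0,0.0648,-0.0188,-0.1004, 0,0,0,0.0648,-0.0188,-0.1004, 0,0,0,0.0648,-0.0188,-0.1004]' 0.0
python3 go.py a 0.785 0 135
```

```text
t: 4.32
position: [0.6103, 0.0204, 0.2739]
ee_rot: [0.288, 0.137, 0.947, -0.039]
contact_force: [-8.6, 3.2, 5.7]
grip_width: 0.0145
gripper_force: 58.9
t 4.32 q [-0.96 -0.19  0.6   2.03  0.59  0.85  0.64] F [-8.6  3.2  5.7] M [0.33 1.48 0.13] w 0.0145 58.9
target [0.6108 0.0204 0.274 ] dP [0.0005 0.     0.0001] dRot [-0.0051 -0.0005  0.0042]
axis unit (lift dir) [-0.5358  0.1557  0.8298]
```

```bash
python3 -m crank '[0,0,0,0,0,0, 0,0,0,0,0,0, 0,0,0,0,0,0, -0.0116,0.0034,0.018,0,0,0, -0.0116,0.0034,0.018,0,0,0, -0.0116,0.0034,0.018,0,0,0, -0.0129,-0.0088,-0.0067,-0.0375,0.0109,0.058, -0.0129,-0.0088,-0.0067,-0.0375,0.0109,0.058, -0.0129,-0.0088,-0.0067,-0.0375,0.0109,0.058, -0.0129,-0.0088,-0.0067,-0.0375,0.0109,0.058]' 0.045
python3 -m crank '[-0.0129,-0.0088,-0.0067,-0.0375,0.0109,0.058, -0.0129,-0.0088,-0.0067,-0.0375,0.0109,0.058, -0.0129,-0.0088,-0.0067,-0.0375,0.0109,0.058, -0.0129,-0.0088,-0.0067,-0.0375,0.0109,0.058, -0.0129,-0.0088,-0.0067,-0.0375,0.0109,0.058, -0.0129,-0.0088,-0.0067,-0.0375,0.0109,0.058, 0,0,0,0,0,0, 0,0,0,0,0,0, 0,0,0,0,0,0, 0,0,0,0,0,0]'
python3 go.py c 0.086 0.065 135
cat > ov.py <<'E'
from h import *;from rig import *
import sys
s=state();c=read_camera("wrist");i=c["image"][:,:,::-1].copy()
M=np.array(c["T_tool_cam"]);q0=R.from_quat(s["ee_rot"],scalar_first=True)
C=(np.array(c["mtx"]),np.array(s["position"])+q0.apply(M[:3,3]),q0.as_matrix()@M[:3,:3])
i=cv2.resize(i,(800,600),interpolation=cv2.INTER_CUBIC)
p=np.load("p.npy")
for k,t in zip("abcd",map(float,sys.argv[2:6])):
    g=knob(k,.128);d=bardir(k,t);e=proj(C,pot2w(p,np.array([g+.031*d,g-.031*d])))*1.5625
    cv2.line(i,*[tuple(int(v) for v in x) for x in e],(0,255,0),1)
cv2.imwrite(sys.argv[1],i)
E
python3 ov.py pics/w2.png .785 .028 .086 .01
```

```text
t: 5.15
position: [0.5265, -0.0033, 0.3026]
ee_rot: [0.28, 0.006, 0.957, -0.078]
contact_force: [-0.7, 1.3, 0.1]
grip_width: 0.045
gripper_force: 0.0
t: 5.98
position: [0.4988, -0.0326, 0.2787]
ee_rot: [0.263, -0.109, 0.952, -0.111]
contact_force: [-0.0, -0.4, 0.2]
grip_width: 0.045
gripper_force: 0.0
t 5.98 q [ 0.05 -0.38 -0.2   2.18  0.23  0.81  1.53] F [-0.  -0.4  0.2] M [ 0.12  0.53 -0.  ] w 0.045 0.0
target [ 0.4466 -0.0571  0.2609] dP [-0.0522 -0.0245 -0.0178] dRot [-0.1024  0.0167  0.1568]
axis unit (lift dir) [-0.5358  0.1557  0.8298]
```

View pics/w2.png

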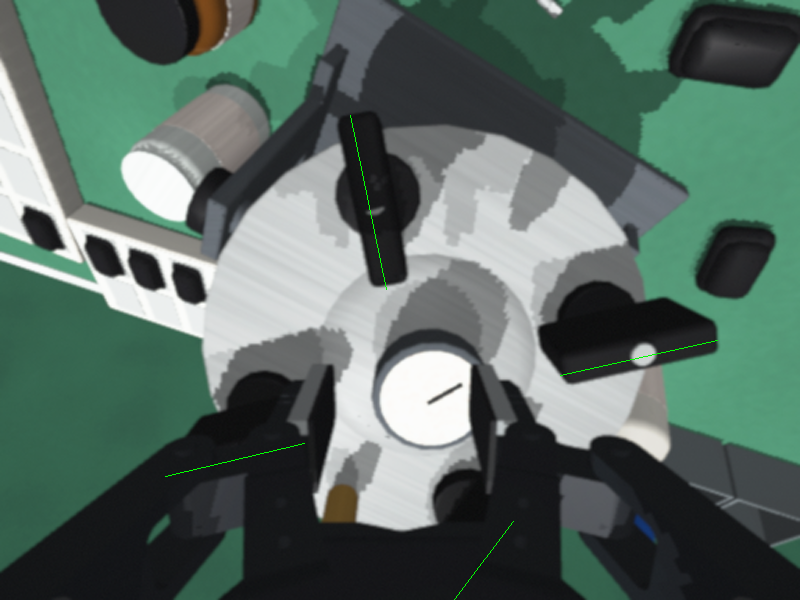

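```bash
python3 -m crank '[-0.0055,-0.0034,-0.0038,-0.0128,0.0021,0.0196, -0.0055,-0.0034,-0.0038,-0.0128,0.0021,0.0196, -0.0055,-0.0034,-0.0038,-0.0128,0.0021,0.0196, -0.0055,-0.0034,-0.0038,-0.0128,0.0021,0.0196, -0.0055,-0.0034,-0.0038,-0.0128,0.0021,0.0196, -0.0055,-0.0034,-0.0038,-0.0128,0.0021,0.0196, -0.0055,-0.0034,-0.0038,-0.0128,0.0021,0.0196, -0.0055,-0.0034,-0.0038,-0.0128,0.0021,0.0196, 0,0,0,0,0,0, 0,0,0,0,0,0]'
python3 go.py c 0.086 0.05 135
```

```text
t: 6.87
position: [0.4857, -0.0591, 0.2385]
ee_rot: [0.246, -0.197, 0.939, -0.138]
contact_force: [-0.3, -0.3, 0.3]
grip_width: 0.0452
gripper_force: 0.0
t 6.87 q [ 0.12 -0.38 -0.21  2.26  0.2   0.73  1.77] F [-0.3 -0.3  0.3] M [0.16 0.53 0.01] w 0.0452 0.0
target [ 0.4546 -0.0594  0.2484] dP [-0.0311 -0.0003  0.0099] dRot [ 0.004  -0.0211  0.0068]
axis unit (lift dir) [-0.5358  0.1557  0.8298]
```

```bash
python3 -m crank '[-0.0007,-0.0013,-0.0053,0.0007,-0.0035,0.0011, -0.0007,-0.0013,-0.0053,0.0007,-0.0035,0.0011, -0.0007,-0.0013,-0.0053,0.0007,-0.0035,0.0011, -0.0007,-0.0013,-0.0053,0.0007,-0.0035,0.0011, -0.0007,-0.0013,-0.0053,0.0007,-0.0035,0.0011, -0.0007,-0.0013,-0.0053,0.0007,-0.0035,0.0011, 0,0,0,0,0,0, 0,0,0,0,0,0, 0,0,0,0,0,0, 0,0,0,0,0,0]'
python3 go.py c 0.086 0.0 135
```

```text
t: 7.7
position: [0.4817, -0.0675, 0.207]
ee_rot: [0.257, -0.198, 0.936, -0.138]
contact_force: [-0.2, 0.3, -0.0]
grip_width: 0.0448
gripper_force: 0.0
t 7.7 q [ 0.13 -0.37 -0.2   2.34  0.21  0.62  1.78] F [-0.2  0.3 -0. ] M [0.16 0.57 0.04] w 0.0448 0.0
target [ 0.4814 -0.0672  0.207 ] dP [-0.0003  0.0003 -0.0001] dRot [0.0005 0.0004 0.0003]
axis unit (lift dir) [-0.5358  0.1557  0.8298]
```

```bash
python3 -m crank '[0,0,0,0,0,0, 0,0,0,0,0,0, 0,0,0,0,0,0, 0,0,0,0,0,0, 0,0,0,0.0624,-0.0181,-0.0967, 0,0,0,0.0624,-0.0181,-0.0967, 0,0,0,0.0624,-0.0181,-0.0967, 0,0,0,0.0624,-0.0181,-0.0967, 0,0,0,0.0624,-0.0181,-0.0967, 0,0,0,0.0624,-0.0181,-0.0967]' 0.0
python3 go.py c 0.785 0 135
```

```text
t: 8.53
position: [0.4812, -0.0671, 0.2067]
ee_rot: [0.288, 0.137, 0.947, -0.041]
contact_force: [-6.8, 3.5, 5.2]
grip_width: 0.0142
gripper_force: 59.9
t 8.53 q [ 0.29 -0.38 -0.32  2.33  0.11  0.61  1.17] F [-6.8  3.5  5.2] M [-0.    1.13  0.03] w 0.0142 59.9
target [ 0.4814 -0.0672  0.207 ] dP [ 0.0002 -0.0001  0.0003] dRot [-0.0023 -0.0004  0.0042]
axis unit (lift dir) [-0.5358  0.1557  0.8298]
```

```bash
python3 -m crank '[0,0,0,0,0,0, 0,0,0,0,0,0, 0,0,0,0,0,0, 0.004,0,0.02,0,0,0, 0.004,0,0.02,0,0,0, 0.004,0,0.02,0,0,0, -0.0005,0.0123,-0.0019,0.044,-0.0128,-0.068, -0.0005,0.0123,-0.0019,0.044,-0.0128,-0.068, -0.0005,0.0123,-0.0019,0.044,-0.0128,-0.068, -0.0005,0.0123,-0.0019,0.044,-0.0128,-0.068]' 0.045
python3 -m crank '[-0.0005,0.0123,-0.0019,0.044,-0.0128,-0.068, -0.0005,0.0123,-0.0019,0.044,-0.0128,-0.068, -0.0005,0.0123,-0.0019,0.044,-0.0128,-0.068, -0.0005,0.0123,-0.0019,0.044,-0.0128,-0.068, -0.0005,0.0123,-0.0019,0.044,-0.0128,-0.068, -0.0005,0.0123,-0.0019,0.044,-0.0128,-0.068, 0,0,0,0,0,0, 0,0,0,0,0,0, 0,0,0,0,0,0, 0,0,0,0,0,0]'
python3 go.py b 0.04 0.05 45; python3 ov.py pics/w3.png .785 .04 .785 .01
```

```text
t: 9.37
position: [0.4961, -0.0177, 0.2574]
ee_rot: [0.29, 0.288, 0.913, 0.007]
contact_force: [0.8, 0.5, -0.2]
grip_width: 0.0449
gripper_force: 0.0
t: 10.2
position: [0.4931, 0.0545, 0.2461]
ee_rot: [0.279, 0.5, 0.816, 0.078]
contact_force: [-0.3, 0.1, 0.5]
grip_width: 0.0447
gripper_force: 0.0
t 10.2 q [ 0.3  -0.37 -0.62  2.2   0.17  0.76  0.04] F [-0.3  0.1  0.5] M [0.12 0.58 0.  ] w 0.0447 0.0
target [0.4882 0.056  0.2484] dP [-0.0049  0.0015  0.0024] dRot [ 0.0016 -0.004  -0.0072]
axis unit (lift dir) [-0.5358  0.1557  0.8298]
```

View pics/w3.png

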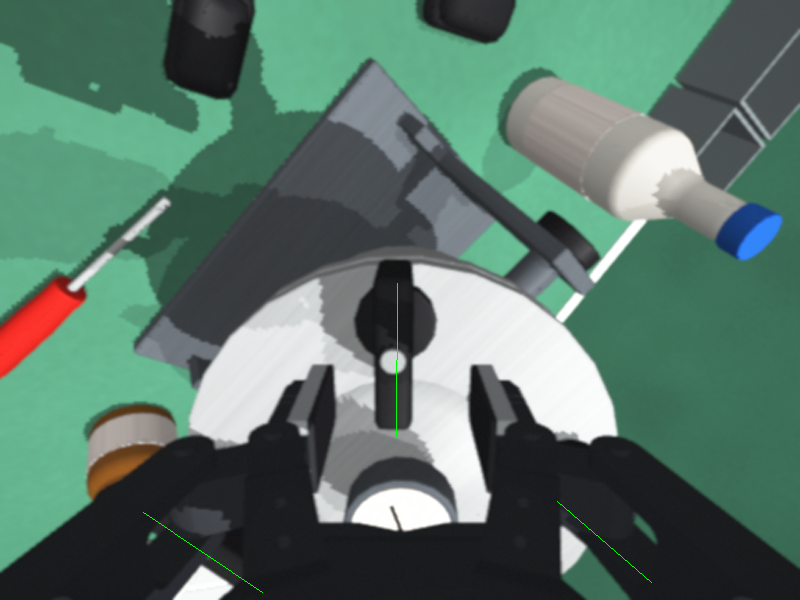

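```bash
python3 -m crank '[0.0027,-0.0008,-0.0049,0,0,0, 0.0027,-0.0008,-0.0049,0,0,0, 0.0027,-0.0008,-0.0049,0,0,0, 0.0027,-0.0008,-0.0049,0,0,0, 0.0027,-0.0008,-0.0049,0,0,0, 0.0027,-0.0008,-0.0049,0,0,0, 0.0027,-0.0008,-0.0049,0,0,0, 0.0027,-0.0008,-0.0049,0,0,0, 0,0,0,0,0,0, 0,0,0,0,0,0]'
python3 go.py b 0.04 0 45
python3 -m crank '[0,0,0,0,0,0, 0,0,0,0,0,0, 0,0,0,0,0,0, 0,0,0,0.057,-0.0166,-0.0883, 0,0,0,0.057,-0.0166,-0.0883, 0,0,0,0.057,-0.0166,-0.0883, 0,0,0,0.057,-0.0166,-0.0883, 0,0,0,0.057,-0.0166,-0.0883, 0,0,0,0.057,-0.0166,-0.0883, 0,0,0,0.057,-0.0166,-0.0883]' 0.0
python3 go.py b 0.785 0 45
```

```text
t: 11.08
position: [0.5146, 0.0488, 0.2064]
ee_rot: [0.279, 0.501, 0.816, 0.078]
contact_force: [-0.0, -0.3, 0.2]
grip_width: 0.0449
gripper_force: 0.0
t 11.08 q [ 0.36 -0.28 -0.68  2.23  0.26  0.66 -0.04] F [-0.  -0.3  0.2] M [ 0.22  0.57 -0.02] w 0.0449 0.0
target [0.515  0.0482 0.207 ] dP [ 0.0004 -0.0005  0.0006] dRot [ 0.0004 -0.0045 -0.006 ]
axis unit (lift dir) [-0.5358  0.1557  0.8298]
t: 11.92
position: [0.5139, 0.0485, 0.2067]
ee_rot: [0.232, 0.764, 0.575, 0.175]
contact_force: [-9.9, -1.2, 5.3]
grip_width: 0.014
gripper_force: 61.1
t 11.92 q [ 0.53 -0.31 -0.81  2.23  0.15  0.64 -0.69] F [-9.9 -1.2  5.3] M [-0.22  1.29 -0.16] w 0.014 61.1
target [0.515  0.0482 0.207 ] dP [ 0.001  -0.0003  0.0002] dRot [-0.0013 -0.0011 -0.0025]
axis unit (lift dir) [-0.5358  0.1557  0.8298]
```

```bash
python3 -m crank '[0,0,0,0,0,0, 0,0,0,0,0,0, 0,0,0,0,0,0, -0.0085,0.0025,0.0132,0,0,0, -0.0085,0.0025,0.0132,0,0,0, -0.0085,0.0025,0.0132,0,0,0, 0.0062,-0.0143,0.0067,-0.0415,0.0121,0.0643, 0.0062,-0.0143,0.0067,-0.0415,0.0121,0.0643, 0.0062,-0.0143,0.0067,-0.0415,0.0121,0.0643, 0.0062,-0.0143,0.0067,-0.0415,0.0121,0.0643]' 0.045
python3 -m crank '[0.0062,-0.0143,0.0067,-0.0415,0.0121,0.0643, 0.0062,-0.0143,0.0067,-0.0415,0.0121,0.0643, 0.0062,-0.0143,0.0067,-0.0415,0.0121,0.0643, 0.0062,-0.0143,0.0067,-0.0415,0.0121,0.0643, 0.0062,-0.0143,0.0067,-0.0415,0.0121,0.0643, 0.0062,-0.0143,0.0067,-0.0415,0.0121,0.0643, 0,0,0,0,0,0, 0,0,0,0,0,0, 0,0,0,0,0,0, 0,0,0,0,0,0]'
python3 go.py d 0.01 0.05 45
```

```text
t: 12.75
position: [0.5158, -0.0013, 0.2713]
ee_rot: [0.257, 0.662, 0.69, 0.137]
contact_force: [-0.1, 0.4, 0.7]
grip_width: 0.0449
gripper_force: 0.0
t: 13.58
position: [0.5524, -0.086, 0.3106]
ee_rot: [0.28, 0.488, 0.823, 0.074]
contact_force: [-0.4, 0.4, 0.2]
grip_width: 0.0451
gripper_force: 0.0
t 13.58 q [ 0.14 -0.28 -0.14  2.05  0.17  0.8   0.41] F [-0.4  0.4  0.2] M [ 0.16  0.59 -0.01] w 0.0451 0.0
target [ 0.5504 -0.0873  0.3155] dP [-0.002  -0.0012  0.0049] dRot [ 0.0002 -0.0043 -0.0069]
axis unit (lift dir) [-0.5358  0.1557  0.8298]
```

```bash
python3 -m crank '[0.0031,-0.0011,-0.0046,0,0,0, 0.0031,-0.0011,-0.0046,0,0,0, 0.0031,-0.0011,-0.0046,0,0,0, 0.0031,-0.0011,-0.0046,0,0,0, 0.0031,-0.0011,-0.0046,0,0,0, 0.0031,-0.0011,-0.0046,0,0,0, 0.0031,-0.0011,-0.0046,0,0,0, 0.0031,-0.0011,-0.0046,0,0,0, 0,0,0,0,0,0, 0,0,0,0,0,0]'
python3 go.py d 0.01 0 45
python3 -m crank '[0,0,0,0,0,0, 0,0,0,0,0,0, 0,0,0,0,0,0, 0,0,0,0.0593,-0.0172,-0.0919, 0,0,0,0.0593,-0.0172,-0.0919, 0,0,0,0.0593,-0.0172,-0.0919, 0,0,0,0.0593,-0.0172,-0.0919, 0,0,0,0.0593,-0.0172,-0.0919, 0,0,0,0.0593,-0.0172,-0.0919, 0,0,0,0.0593,-0.0172,-0.0919]' 0.0
python3 go.py d 0.785 0 45
```

```text
t: 14.42
position: [0.5775, -0.0958, 0.2738]
ee_rot: [0.28, 0.489, 0.823, 0.074]
contact_force: [-0.3, -0.9, -0.3]
grip_width: 0.0452
gripper_force: 0.0
t 14.42 q [ 0.15 -0.19 -0.14  2.07  0.19  0.71  0.39] F [-0.3 -0.9 -0.3] M [0.14 0.61 0.04] w 0.0452 0.0
target [ 0.5772 -0.095   0.274 ] dP [-0.0003  0.0008  0.0002] dRot [ 0.0004 -0.0045 -0.0061]
axis unit (lift dir) [-0.5358  0.1557  0.8298]
t: 15.25
position: [0.5759, -0.0965, 0.2735]
ee_rot: [0.231, 0.765, 0.575, 0.175]
contact_force: [-13.5, -0.7, 2.9]
grip_width: 0.0142
gripper_force: 61.7
t 15.25 q [ 0.26 -0.2  -0.24  2.07  0.15  0.7  -0.35] F [-13.5  -0.7   2.9] M [-0.06  1.78 -0.06] w 0.0142 61.7
target [ 0.5772 -0.095   0.274 ] dP [0.0013 0.0015 0.0005] dRot [-0.0024 -0.0033 -0.0014]
axis unit (lift dir) [-0.5358  0.1557  0.8298]
```

```bash
python3 -m crank '[0,0,0,0,0,0, 0,0,0,0,0,0, 0,0,0,0,0,0, -0.0085,0.0025,0.0138,0,0,0, -0.0085,0.0025,0.0138,0,0,0, -0.0085,0.0025,0.0138,0,0,0, 0.0024,0.0083,0,-0.0601,0.0175,0.0931, 0.0024,0.0083,0,-0.0601,0.0175,0.0931, 0.0024,0.0083,0,-0.0601,0.0175,0.0931, 0.0024,0.0083,0,-0.0601,0.0175,0.0931]' 0.045
python3 -m crank '[0.0024,0.0083,0,-0.0601,0.0175,0.0931, 0.0024,0.0083,0,-0.0601,0.0175,0.0931, 0.0024,0.0083,0,-0.0601,0.0175,0.0931, 0.0024,0.0083,0,-0.0601,0.0175,0.0931, 0.0024,0.0083,0,-0.0601,0.0175,0.0931, 0.0024,0.0083,0,-0.0601,0.0175,0.0931, 0.0024,0.0083,0,-0.0601,0.0175,0.0931, 0.0024,0.0083,0,-0.0601,0.0175,0.0931, 0.0024,0.0083,0,-0.0601,0.0175,0.0931, 0.0024,0.0083,0,-0.0601,0.0175,0.0931]'
python3 go.py a 0.785 0.05 135; python3 ov.py pics/w4.png .785 .785 .785 .785
```

```text
t: 16.08
position: [0.5619, -0.0545, 0.3163]
ee_rot: [0.266, 0.613, 0.735, 0.118]
contact_force: [0.4, 0.2, -0.1]
grip_width: 0.0447
gripper_force: 0.0
t: 16.92
position: [0.5859, 0.0288, 0.3161]
ee_rot: [0.287, 0.129, 0.948, -0.043]
contact_force: [-0.2, -0.2, -0.7]
grip_width: 0.0453
gripper_force: 0.0
t 16.92 q [-0.03 -0.18 -0.25  1.97  0.35  0.88  0.85] F [-0.2 -0.2 -0.7] M [ 0.2   0.55 -0.05] w 0.0453 0.0
target [0.584  0.0282 0.3155] dP [-0.002  -0.0006 -0.0005] dRot [ 0.0066 -0.0056 -0.0104]
axis unit (lift dir) [-0.5358  0.1557  0.8298]
```

View pics/w4.png

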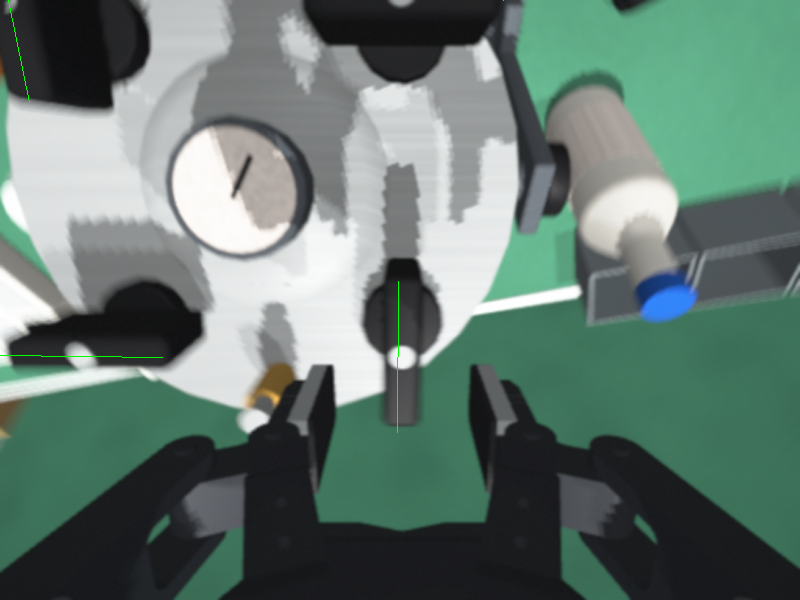

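```bash
python3 -m crank '[0.0031,-0.001,-0.0053,0.0008,-0.0007,-0.0013, 0.0031,-0.001,-0.0053,0.0008,-0.0007,-0.0013, 0.0031,-0.001,-0.0053,0.0008,-0.0007,-0.0013, 0.0031,-0.001,-0.0053,0.0008,-0.0007,-0.0013, 0.0031,-0.001,-0.0053,0.0008,-0.0007,-0.0013, 0.0031,-0.001,-0.0053,0.0008,-0.0007,-0.0013, 0.0031,-0.001,-0.0053,0.0008,-0.0007,-0.0013, 0.0031,-0.001,-0.0053,0.0008,-0.0007,-0.0013, 0,0,0,0,0,0, 0,0,0,0,0,0]'
python3 go.py a 0.785 0 135
python3 -m crank '[0,0,0,0,0,0, 0,0,0,0,0,0, 0,0,0,0,0,0, 0,0,0,0.0601,-0.0175,-0.0931, 0,0,0,0.0601,-0.0175,-0.0931, 0,0,0,0.0601,-0.0175,-0.0931, 0,0,0,0.0601,-0.0175,-0.0931, 0,0,0,0.0601,-0.0175,-0.0931, 0,0,0,0.0601,-0.0175,-0.0931, 0,0,0,0.0601,-0.0175,-0.0931]' 0.0
python3 go.py a 1.57 0 135
```

```text
t: 17.8
position: [0.6103, 0.0198, 0.2728]
ee_rot: [0.288, 0.138, 0.947, -0.041]
contact_force: [-0.7, 0.2, 0.4]
grip_width: 0.0452
gripper_force: 0.0
t 17.8 q [-0.02 -0.11 -0.25  1.99  0.39  0.78  0.79] F [-0.7  0.2  0.4] M [ 0.14  0.59 -0.02] w 0.0452 0.0
target [0.6108 0.0204 0.274 ] dP [0.0004 0.0006 0.0012] dRot [-0.0032 -0.0005  0.0066]
axis unit (lift dir) [-0.5358  0.1557  0.8298]
t: 18.63
position: [0.6101, 0.0198, 0.2738]
ee_rot: [0.282, 0.492, 0.82, 0.074]
contact_force: [-5.4, -1.7, 4.0]
grip_width: 0.0144
gripper_force: 60.4
t 18.63 q [ 0.04 -0.11 -0.3   1.99  0.38  0.77  0.01] F [-5.4 -1.7  4. ] M [-0.23  1.14  0.55] w 0.0144 60.4
target [0.6108 0.0204 0.274 ] dP [0.0006 0.0006 0.0003] dRot [-0.0063  0.0012  0.0109]
axis unit (lift dir) [-0.5358  0.1557  0.8298]
```

```bash
python3 -m crank '[0,0,0,0.0064,-0.0019,-0.01, 0,0,0,0.0064,-0.0019,-0.01, 0,0,0,0.0064,-0.0019,-0.01, 0,0,0,0.0064,-0.0019,-0.01, 0,0,0,0.0064,-0.0019,-0.01, 0,0,0,0,0,0, 0,0,0,0,0,0, 0,0,0,0,0,0, 0,0,0,0,0,0, 0,0,0,0,0,0]'
python3 go.py a 1.57 0 135
```

```text
t: 19.47
position: [0.6102, 0.0195, 0.274]
ee_rot: [0.28, 0.513, 0.807, 0.081]
contact_force: [-5.2, -2.5, 3.7]
grip_width: 0.0141
gripper_force: 79.6
t 19.47 q [ 0.04 -0.11 -0.3   1.99  0.39  0.77 -0.04] F [-5.2 -2.5  3.7] M [-1.04  1.01  0.81] w 0.0141 79.6
target [0.6108 0.0204 0.274 ] dP [0.0006 0.0009 0.0001] dRot [-0.0334  0.0101  0.055 ]
axis unit (lift dir) [-0.5358  0.1557  0.8298]
```

```bash
python3 -m crank '[0,0,0,0,0,0, 0,0,0,0,0,0, 0,0,0,0,0,0, -0.0089,0.0026,0.0138,0,0,0, -0.0089,0.0026,0.0138,0,0,0, -0.0089,0.0026,0.0138,0,0,0, -0.009,-0.0095,-0.0049,-0.0455,0.0132,0.0705, -0.009,-0.0095,-0.0049,-0.0455,0.0132,0.0705, -0.009,-0.0095,-0.0049,-0.0455,0.0132,0.0705, -0.009,-0.0095,-0.0049,-0.0455,0.0132,0.0705]' 0.045
python3 -m crank '[-0.009,-0.0095,-0.0049,-0.0455,0.0132,0.0705, -0.009,-0.0095,-0.0049,-0.0455,0.0132,0.0705, -0.009,-0.0095,-0.0049,-0.0455,0.0132,0.0705, -0.009,-0.0095,-0.0049,-0.0455,0.0132,0.0705, -0.009,-0.0095,-0.0049,-0.0455,0.0132,0.0705, -0.009,-0.0095,-0.0049,-0.0455,0.0132,0.0705, 0,0,0,0,0,0, 0,0,0,0,0,0, 0,0,0,0,0,0, 0,0,0,0,0,0]'
python3 go.py c 0.785 0 135
```

```text
t: 20.3
position: [0.5473, -0.0105, 0.2951]
ee_rot: [0.29, 0.369, 0.883, 0.033]
contact_force: [-0.1, 0.5, 0.1]
grip_width: 0.045
gripper_force: 0.0
t: 21.13
position: [0.5, -0.063, 0.2674]
ee_rot: [0.289, 0.15, 0.945, -0.036]
contact_force: [-0.2, 0.3, 0.2]
grip_width: 0.0452
gripper_force: 0.0
t 21.13 q [ 0.08 -0.38 -0.16  2.21  0.2   0.76  1.07] F [-0.2  0.3  0.2] M [0.22 0.55 0.03] w 0.0452 0.0
target [ 0.4814 -0.0672  0.207 ] dP [-0.0186 -0.0042 -0.0604] dRot [-0.0181  0.0039  0.0272]
axis unit (lift dir) [-0.5358  0.1557  0.8298]
```

```bash
python3 -m crank '[-0.002,-0.002,-0.0067,-0.006,0.0013,0.009, -0.002,-0.0022,-0.0067,-0.006,0.0013,0.009, -0.0021,0,-0.0067,-0.006,0.0013,0.009, -0.0021,0,-0.0067,0,0,0, -0.0021,0,-0.0067,0,0,0, -0.0021,0,-0.0067,0,0,0, -0.0021,0,-0.0067,0,0,0, -0.0021,0,-0.0067,0,0,0, -0.002,0,-0.0068,0,0,0, 0,0,0,0,0,0]'
python3 go.py c 0.785 0 135
```

```text
t: 21.97
position: [0.4797, -0.0683, 0.2046]
ee_rot: [0.287, 0.135, 0.947, -0.042]
contact_force: [0.0, -0.7, 0.0]
grip_width: 0.0452
gripper_force: 0.0
t 21.97 q [ 0.16 -0.37 -0.22  2.34  0.19  0.62  1.1 ] F [ 0.  -0.7  0. ] M [0.21 0.57 0.05] w 0.0452 0.0
target [ 0.4814 -0.0672  0.207 ] dP [0.0017 0.0011 0.0024] dRot [ 0.0008 -0.0032  0.0005]
axis unit (lift dir) [-0.5358  0.1557  0.8298]
```

```bash
python3 -m crank '[0.0017,0.0011,0.0024,0,0,0, 0,0,0,0,0,0, 0,0,0,0,0,0, 0,0,0,0.0627,-0.0182,-0.0971, 0,0,0,0.0627,-0.0182,-0.0971, 0,0,0,0.0627,-0.0182,-0.0971, 0,0,0,0.0627,-0.0182,-0.0971, 0,0,0,0.0627,-0.0182,-0.0971, 0,0,0,0.0627,-0.0182,-0.0971, 0,0,0,0.0627,-0.0182,-0.0971]' 0.0
python3 go.py c 1.57 0 135
python3 -m crank '[0,0,0,0.0064,-0.0019,-0.01, 0,0,0,0.0064,-0.0019,-0.01, 0,0,0,0.0064,-0.0019,-0.01, 0,0,0,0,0,0, 0,0,0,0,0,0, 0,0,0,0,0,0, 0,0,0,0,0,0, 0,0,0,0,0,0, 0,0,0,0,0,0, 0,0,0,0,0,0]'
python3 go.py c 1.57 0 135
```

```text
t: 22.8
position: [0.4818, -0.0689, 0.2092]
ee_rot: [0.281, 0.503, 0.814, 0.076]
contact_force: [-13.2, -0.9, 9.7]
grip_width: 0.0141
gripper_force: 68.6
t 22.8 q [ 0.33 -0.38 -0.35  2.32  0.09  0.61  0.37] F [-13.2  -0.9   9.7] M [-2.02  2.1   0.03] w 0.0141 68.6
target [ 0.4814 -0.0672  0.207 ] dP [-0.0004  0.0017 -0.0022] dRot [-0.019   0.0035  0.0346]
axis unit (lift dir) [-0.5358  0.1557  0.8298]
t: 23.63
position: [0.4818, -0.0688, 0.2092]
ee_rot: [0.28, 0.514, 0.807, 0.08]
contact_force: [-12.6, -7.0, 9.2]
grip_width: 0.0141
gripper_force: 79.1
t 23.63 q [ 0.33 -0.38 -0.35  2.32  0.09  0.61  0.35] F [-12.6  -7.    9.2] M [-2.99  2.23 -0.03] w 0.0141 79.1
target [ 0.4814 -0.0672  0.207 ] dP [-0.0004  0.0016 -0.0023] dRot [-0.0328  0.008   0.0571]
axis unit (lift dir) [-0.5358  0.1557  0.8298]
```

```bash
python3 -m crank '[0,0,0,0,0,0, 0,0,0,0,0,0, 0,0,0,0,0,0, 0.002,-0.0054,0.0122,0,0,0, 0.002,-0.0054,0.0122,0,0,0, 0.002,-0.0054,0.0122,0,0,0, 0.002,-0.0054,0.0122,0,0,0, 0.004,0,0.015,0,0,0, 0,0,0,0,0,0, 0,0,0,0,0,0]' 0.055
python3 go.py b 0.785 0.05 45
```

```text
t: 24.47
position: [0.4986, -0.0887, 0.2718]
ee_rot: [0.279, 0.515, 0.806, 0.082]
contact_force: [0.0, -0.9, -0.5]
grip_width: 0.0546
gripper_force: 0.0
t 24.47 q [ 0.23 -0.38 -0.2   2.2   0.11  0.74  0.4 ] F [ 0.  -0.9 -0.5] M [ 0.18  0.61 -0.07] w 0.0546 0.0
target [0.4882 0.056  0.2484] dP [-0.0105  0.1447 -0.0234] dRot [ 0.3825 -0.1138 -0.5944]
axis unit (lift dir) [-0.5358  0.1557  0.8298]
```

```bash
python3 -m crank '[-0.001,0.0145,-0.0023,0.0383,-0.0114,-0.0594, -0.001,0.0145,-0.0023,0.0383,-0.0114,-0.0594, -0.001,0.0145,-0.0023,0.0383,-0.0114,-0.0594, -0.001,0.0145,-0.0023,0.0383,-0.0114,-0.0594, -0.001,0.0145,-0.0023,0.0383,-0.0114,-0.0594, -0.001,0.0145,-0.0023,0.0383,-0.0114,-0.0594, -0.001,0.0145,-0.0023,0.0383,-0.0114,-0.0594, -0.001,0.0145,-0.0023,0.0383,-0.0114,-0.0594, -0.001,0.0145,-0.0023,0.0383,-0.0114,-0.0594, -0.001,0.0145,-0.0023,0.0383,-0.0114,-0.0594]'
python3 go.py b 0.785 0 45
```

```text
t: 25.3
position: [0.4899, 0.0566, 0.2462]
ee_rot: [0.231, 0.766, 0.574, 0.175]
contact_force: [-0.5, -0.3, 0.3]
grip_width: 0.0553
gripper_force: 0.0
t 25.3 q [ 0.25 -0.37 -0.58  2.21  0.19  0.77 -0.75] F [-0.5 -0.3  0.3] M [ 0.22  0.55 -0.02] w 0.0553 0.0
target [0.515  0.0482 0.207 ] dP [ 0.0251 -0.0084 -0.0392] dRot [-0.0033 -0.003   0.0017]
axis unit (lift dir) [-0.5358  0.1557  0.8298]
```

```bash
python3 -m crank '[0.0031,-0.001,-0.0049,0,0,0, 0.0031,-0.001,-0.0049,0,0,0, 0.0031,-0.001,-0.0049,0,0,0, 0.0031,-0.001,-0.0049,0,0,0, 0.0031,-0.001,-0.0049,0,0,0, 0.0031,-0.001,-0.0049,0,0,0, 0.0031,-0.001,-0.0049,0,0,0, 0.0031,-0.001,-0.0049,0,0,0, 0,0,0,0,0,0, 0,0,0,0,0,0]'
python3 go.py b 0.785 0 45
python3 -m crank '[0,0,0,0,0,0, 0,0,0,0,0,0, 0,0,0,0,0,0, 0,0,0,0.0627,-0.0182,-0.0971, 0,0,0,0.0627,-0.0182,-0.0971, 0,0,0,0.0627,-0.0182,-0.0971, 0,0,0,0.0627,-0.0182,-0.0971, 0,0,0,0.0627,-0.0182,-0.0971, 0,0,0,0.0627,-0.0182,-0.0971, 0,0,0,0.0627,-0.0182,-0.0971]' 0.0
python3 -m crank '[0,0,0,0.0064,-0.0019,-0.01, 0,0,0,0.0064,-0.0019,-0.01, 0,0,0,0.0064,-0.0019,-0.01, 0,0,0,0,0,0, 0,0,0,0,0,0, 0,0,0,0,0,0, 0,0,0,0,0,0, 0,0,0,0,0,0, 0,0,0,0,0,0, 0,0,0,0,0,0]'
python3 go.py b 1.57 0 45
```

```text
t: 26.13
position: [0.5154, 0.0478, 0.208]
ee_rot: [0.232, 0.765, 0.575, 0.175]
contact_force: [0.4, 0.1, 1.1]
grip_width: 0.0549
gripper_force: 0.0
t 26.13 q [ 0.3  -0.27 -0.63  2.23  0.29  0.67 -0.82] F [0.4 0.1 1.1] M [0.13 0.54 0.04] w 0.0549 0.0
target [0.515  0.0482 0.207 ] dP [-0.0004  0.0005 -0.0011] dRot [-0.0017 -0.003  -0.0008]
axis unit (lift dir) [-0.5358  0.1557  0.8298]
t: 26.97
position: [0.5137, 0.0486, 0.2075]
ee_rot: [0.142, 0.931, 0.221, 0.253]
contact_force: [-17.0, 5.9, 7.1]
grip_width: 0.0139
gripper_force: 64.5
t: 27.8
position: [0.5138, 0.0488, 0.2076]
ee_rot: [0.139, 0.934, 0.208, 0.255]
contact_force: [-17.2, 3.8, 7.4]
grip_width: 0.0142
gripper_force: 73.4
t 27.8 q [ 0.49 -0.3  -0.78  2.22  0.18  0.65 -1.57] F [-17.2   3.8   7.4] M [-0.25  2.74  1.15] w 0.0142 73.4
target [0.515  0.0482 0.207 ] dP [ 0.0012 -0.0005 -0.0006] dRot [-0.0365  0.0075  0.0534]
axis unit (lift dir) [-0.5358  0.1557  0.8298]
```

```bash
python3 -m crank '[0,0,0,0,0,0, 0,0,0,0,0,0, 0,0,0,0,0,0, -0.0089,0.0026,0.0138,0,0,0, -0.0089,0.0026,0.0138,0,0,0, -0.0089,0.0026,0.0138,0,0,0, 0.0063,-0.0144,0.0067,-0.0455,0.0132,0.0705, 0.0063,-0.0144,0.0067,-0.0455,0.0132,0.0705, 0.0063,-0.0144,0.0067,-0.0455,0.0132,0.0705, 0.0063,-0.0144,0.0067,-0.0455,0.0132,0.0705]' 0.05
python3 -m crank '[0.0063,-0.0144,0.0067,-0.0455,0.0132,0.0705, 0.0063,-0.0144,0.0067,-0.0455,0.0132,0.0705, 0.0063,-0.0144,0.0067,-0.0455,0.0132,0.0705, 0.0063,-0.0144,0.0067,-0.0455,0.0132,0.0705, 0.0063,-0.0144,0.0067,-0.0455,0.0132,0.0705, 0.0063,-0.0144,0.0067,-0.0455,0.0132,0.0705, 0,0,0,0,0,0, 0,0,0,0,0,0, 0,0,0,0,0,0, 0,0,0,0,0,0]'
python3 go.py d 0.785 0 45
```

```text
t: 28.63
position: [0.5157, -0.0028, 0.2752]
ee_rot: [0.18, 0.885, 0.363, 0.229]
contact_force: [0.5, 0.6, 0.7]
grip_width: 0.0499
gripper_force: 0.0
t: 29.47
position: [0.5529, -0.0878, 0.3144]
ee_rot: [0.231, 0.767, 0.573, 0.176]
contact_force: [0.4, 0.2, 1.6]
grip_width: 0.0496
gripper_force: 0.0
t 29.47 q [ 0.1  -0.28 -0.11  2.05  0.18  0.81 -0.39] F [0.4 0.2 1.6] M [ 0.19  0.52 -0.01] w 0.0496 0.0
target [ 0.5772 -0.095   0.274 ] dP [ 0.0244 -0.0072 -0.0403] dRot [-0.0055 -0.0013  0.0038]
axis unit (lift dir) [-0.5358  0.1557  0.8298]
```

```bash
python3 -m crank '[0.003,-0.0009,-0.005,-0.0007,0,0.0005, 0.003,-0.0009,-0.005,-0.0007,0,0.0005, 0.003,-0.0009,-0.005,-0.0007,0,0.0005, 0.003,-0.0009,-0.005,-0.0007,0,0.0005, 0.003,-0.0009,-0.005,-0.0007,0,0.0005, 0.003,-0.0009,-0.005,-0.0007,0,0.0005, 0.003,-0.0009,-0.005,-0.0007,0,0.0005, 0.003,-0.0009,-0.005,-0.0007,0,0.0005, 0,0,0,0,0,0, 0,0,0,0,0,0]'
python3 go.py d 0.785 0 45
python3 -m crank '[0,0,0,0,0,0, 0,0,0,0,0,0, 0,0,0,0,0,0, 0,0,0,0.0627,-0.0182,-0.0971, 0,0,0,0.0627,-0.0182,-0.0971, 0,0,0,0.0627,-0.0182,-0.0971, 0,0,0,0.0627,-0.0182,-0.0971, 0,0,0,0.0627,-0.0182,-0.0971, 0,0,0,0.0627,-0.0182,-0.0971, 0,0,0,0.0627,-0.0182,-0.0971]' 0.0
python3 -m crank '[0,0,0,0.0064,-0.0019,-0.01, 0,0,0,0.0064,-0.0019,-0.01, 0,0,0,0.0064,-0.0019,-0.01, 0,0,0,0,0,0, 0,0,0,0,0,0, 0,0,0,0,0,0, 0,0,0,0,0,0, 0,0,0,0,0,0, 0,0,0,0,0,0, 0,0,0,0,0,0]'
python3 go.py d 1.57 0 45
```

```text
t: 30.3
position: [0.5771, -0.0958, 0.2743]
ee_rot: [0.233, 0.765, 0.575, 0.174]
contact_force: [0.1, 0.4, -0.8]
grip_width: 0.05
gripper_force: 0.0
t 30.3 q [ 0.11 -0.2  -0.11  2.07  0.21  0.71 -0.4 ] F [ 0.1  0.4 -0.8] M [ 0.14  0.52 -0.04] w 0.05 0.0
target [ 0.5772 -0.095   0.274 ] dP [ 0.0001  0.0008 -0.0003] dRot [ 0.0007 -0.0017 -0.0004]
axis unit (lift dir) [-0.5358  0.1557  0.8298]
t: 31.13
position: [0.5749, -0.0949, 0.273]
ee_rot: [0.143, 0.932, 0.221, 0.251]
contact_force: [-19.3, 4.9, 1.4]
grip_width: 0.0142
gripper_force: 68.7
t: 31.97
position: [0.5747, -0.0948, 0.273]
ee_rot: [0.14, 0.934, 0.208, 0.253]
contact_force: [-19.9, 3.9, 3.5]
grip_width: 0.0141
gripper_force: 78.0
t 31.97 q [ 0.23 -0.2  -0.22  2.07  0.17  0.71 -1.22] F [-19.9   3.9   3.5] M [-0.36  2.84  1.4 ] w 0.0141 78.0
target [ 0.5772 -0.095   0.274 ] dP [ 0.0025 -0.0002  0.001 ] dRot [-0.0349  0.004   0.0544]
axis unit (lift dir) [-0.5358  0.1557  0.8298]
```

```bash
python3 -m crank '[0,0,0,0,0,0, 0,0,0,0,0,0, 0,0,0,0,0,0, -0.0089,0.0026,0.0138,0,0,0, -0.0089,0.0026,0.0138,0,0,0, -0.0089,0.0026,0.0138,0,0,0, -0.0089,0.0026,0.0138,0,0,0, 0,0.005,0.025,0,0,0, 0,0.01,0.035,0,0,0, 0,0.01,0.035,0,0,0]' 0.05
python3 -m crank '[0,0.04,0.01,0,0,0, 0,0.04,0.01,0,0,0, 0,0.04,0.01,0,0,0, 0,0.04,0.01,0,0,0, 0,0.04,0.01,0,0,0, 0,0.04,0.01,0,0,0, 0,0.04,0,0,0,0, 0,0.04,0,0,0,0, 0,0,0,0,0,0, 0,0,0,0,0,0]'
python3 - <<'E'
from rig import *;from h import *
s=state();print(s["t"],s["position"],s["contact_force"],s["joint_velocities"].round(3))
i=read_camera("top")["image"][:,:,::-1].copy();C=cam("top");p=np.load("p.npy")
j=cv2.resize(i[140:290,205:405],None,fx=4,fy=4,interpolation=cv2.INTER_CUBIC)
for k in "abcd":
    g=knob(k,.128);d=bardir(k,1.57);e=(proj(C,pot2w(p,np.array([g+.031*d,g-.031*d])))+.4-[205,140])*4
    cv2.line(j,*[tuple(int(v) for v in x) for x in e],(0,255,0),1)
cv2.imwrite("pics/t2.png",j)
E
```

```text
t: 32.8
position: [0.5409, -0.0605, 0.4262]
ee_rot: [0.14, 0.934, 0.206, 0.255]
contact_force: [1.3, -1.1, 1.1]
grip_width: 0.0503
gripper_force: 0.0
t: 33.63
position: [0.5412, 0.2624, 0.4843]
ee_rot: [0.138, 0.934, 0.208, 0.255]
contact_force: [0.3, -0.8, 0.7]
grip_width: 0.0498
gripper_force: 0.0
33.6333 [0.54124352 0.26238269 0.48430595] [ 0.32889075 -0.77836907  0.72885584] [ 0.025 -0.039  0.073  0.023 -0.013 -0.006  0.028]
```

View pics/t2.png

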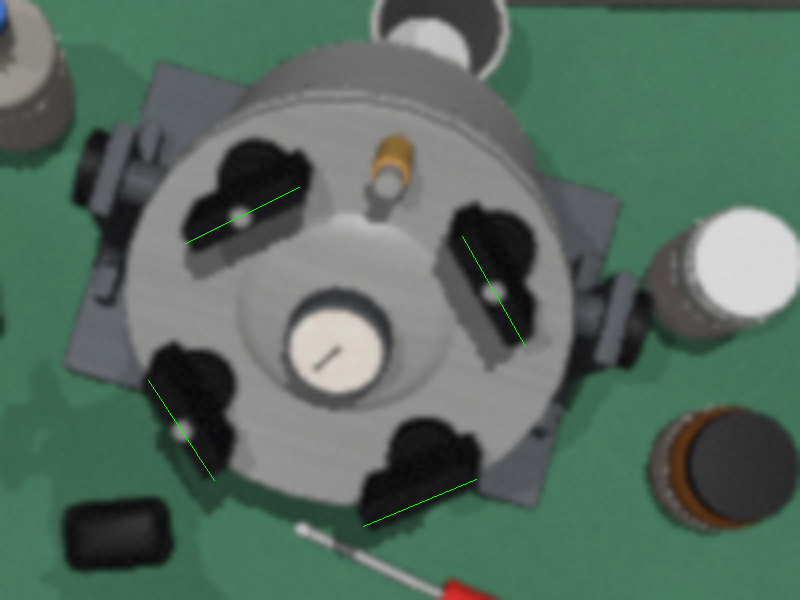

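```bash
python3 - <<'E'
from rig import *;import cv2,numpy as np
a=read_camera("top")["image"][:,:,::-1];b=cv2.imread("pics/top_raw.png")
f=lambda i:cv2.resize(np.clip(i[240:285,285:335].astype(float)*2,0,255).astype(np.uint8),None,fx=8,fy=8,interpolation=cv2.INTER_CUBIC)
cv2.imwrite("pics/c.png",np.hstack([f(b),f(a)]))
E
```

```text
(no output)
```

View pics/c.png

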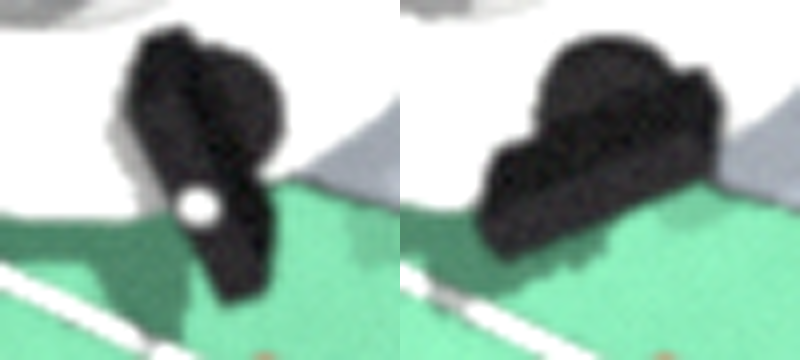

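```bash
python3 -c "
from rig import *
print(job_done())"
```

```text
the job is handed in; nothing more can be done
None
```

All four knobs were turned in two diagonal rounds (a–c–b–d to half, then a–c–b–d home). Each pushed firmly against its stop; the final picture shows every bar at its home angle and the pot and nearby objects unmoved. The gripper is released and clear, and the job is handed in (moves ended at about 34 s of the 72 s); no verdict came back.

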